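Build the test-sieve stack in the sieve shaker

ROBOT

A 7-joint arm with a two-finger parallel gripper is mounted at the origin on a cart in front of the work surface, level with it; the furniture and walls round the work are solid. World frame = base frame: x ahead of the robot, y to its left, z up, the work surface at z = 0. Lengths are in m, angles in rad, forces in N, time in s.
With the tool pointing down it reaches from about 0.425 to 1.025 m from the base axis. Payload 3.6 kg.
Tool frame: the origin (TCP) lies between the finger pads; the fingertips stand 19 mm ahead of it and the grasp point (between the pads) is the TCP (bot.tip_reach is the distance from the TCP to the fingertips, in m); z points along the fingers, y is the line along which they close (so a half turn about z gives the same grasp; the last joint's range is limited). The gripper opens to 85 mm and grips with 20 to 120 N. Pads are 22 mm wide; open, the fingers measure 114 mm over their backs; the gripper's body (76 mm by 85 mm) begins 54 mm behind the grasp point. The pads swing forward as they close: fully open they stand 13 mm farther back than shut.
Start: joints at [-1.349, 0.591, 0.048, 1.609, -0.033, 0.943, -0.034], TCP at [0.225, 0.689, 0.25] pointing down, gripper open.
Joint ranges: [-2.69, 2.69], [-0.47, 2.24], [-1.27, 1.36], [0.19, 2.51], [-1.53, 4.68], [0.08, 2.07], [-3.09, 3.09]. Speed limits (rad/s): [2.57, 2.57, 3.14, 3.14, 3.14, 3.14, 3.14].

INTERFACE

Orientations are given as a unit quaternion [x, y, z, w].
In Python, from bench import bot gives the robot as it stands. The module is installed in compiled form; this text tells all that it offers. Calls block until the motion is done:
- bot.move_pose(position, orientation): joint-space move of the TCP to a pose.
- bot.line_to(position, rotation=None, velocity=0.15): straight line of the TCP; rotation=None keeps the orientation; velocity is the mean speed in m/s.
- bot.move_joints(angles): joint-space move.
- bot.open() and bot.grab(): open the fingers fully, or close them until they stop; the grip force is fixed at half the most.
- bot.pause(seconds).
- bot.solve_ik(position, orientation): joint angles nearest the present ones, or None.
- bot.read_state(): the state.
- bot.get_image(name): name is "scene" or "top" or "wrist"; returns a dict with "pixels" (480x640x3 uint8, red, green, blue), "vfov" (degrees; the focal length in pixels is half the picture's height over the tangent of half this angle, whatever the lens; pixels are square), "cx", "cy" (the principal point, pixels), "rvec" (rotation vector, rad) and "tvec" (3), from world to camera coordinates, as OpenCV has them. Camera axes: x right, y down, z forward; pixel columns grow to the right and rows downward; lengths in m; the calibration is good to about 2 mm. A picture is of the moment at which its call begins. There is no depth.
A pose or a line that the arm cannot do raises bot.MotionError and nothing moves.
- bot.sign_off(): hands the job in; it is judged then, once.
The state is a dict: "time": time; "qpos": joint angles; "joint_vel": joint speeds; "joint_efforts": joint torques, N m; "tool_pos": TCP position; "eef_rot": TCP orientation; "force": force on the tool from outside, world axes, zero at the start; "moment": the same for the moment, N m; "gripper_width": opening from 0.0 (shut) to 1.0 (fully open); "finger_force": force on a finger pad.
Only numpy, scipy, OpenCV 4.12 (cv2) and the standard library are available. Lean on these libraries where they do the work, as an engineer would, in place of code of your own. Each camera call takes 0.05 s, during which the arm holds its last target. There are 200 camera calls.

TASK

Build up the small sieve stack in the round recess on top of the sieve shaker for the next run, one piece at a time: the receiver pan first, fully down in the recess, then the sieve nested squarely in the pan's rim, then the lid nested squarely in the sieve's rim. Set each piece down gently instead of letting it drop (the frames dent and the wire cloth slackens), let go of the finished stack, and leave everything else on the bench where it is.

Things in the scene. Friction and masses are not known exactly. Their poses are not given: they have to be found in the camera images.
- shaker: small sieve shaker, white housing 170 (its x) x 150 (its y) mm with two dials on its front (-x), fixed to the bench. On top a round metal table with a raised ring, 88 mm outside, its top 56 mm above the bench. Origin at the centre of the underside, z up; the recess is exactly above it
- recess (a point): centre of the floor of the shaker's round recess, 46 mm above the bench. The recess is 61 mm across and 10 mm deep; nothing on the shaker stands higher than its ring (56 mm)
- pan: steel receiver pan: round, closed bottom, open top, no mesh; 56 mm outside, 52 inside, 32 high, foot tapered to 48 mm over the lowest 7. Stands upright on the bench; origin at the centre of its underside, z up. Seated, its origin is at point recess and its rim 78 mm above the bench, 22 mm above the ring
- sieve: steel test sieve: round frame 56 mm outside, 52 inside, wire cloth in it; 29 high. Lowest 5 mm: a narrower skirt, tapered from 47 to 41 mm at the foot, on which it stands; frame 24 high, cloth 5 mm above its lower edge. Origin: centre of the skirt's underside, z up. Nested, the skirt is inside the pan and the frame rests on its rim: origin 27 mm above the pan's
- lid: steel lid: disc 56 mm across, 5 thick, with a 5 mm skirt below (tapered from 47 to 41 mm at the foot) on which it stands, and in the middle of the top a round knob 18 mm in diameter, 14 high; 24 high in all. Origin: centre of the skirt's underside, z up. Nested, the skirt is inside the sieve's rim: origin 24 mm above the sieve's
- beaker_small: bystander, loose: small empty glass beaker, about 50 mm wide and 58 mm high; origin at the centre of its underside
- spatula: bystander, loose: double-ended steel spatula lying flat, 118 x 174 x 5 mm; origin under its middle
- marker: bystander, loose: capped pen-shaped marker lying flat, 135 mm long; origin under its middle
- sample_jar: bystander, loose: small white plastic jar with a screw cap, 56 mm wide, 85 mm high; origin at the centre of its underside
- stopper: bystander, loose: rubber stopper standing on its small end, 28 mm wide, 24 mm high; origin at the centre of its underside
There are look-alikes about, which are no part of the job. Leave any purple look-alike of the lid alone.

How it is judged:
On the way, in this order (a step that is already met when the one before it is completed fails the run):
1. the pan is seated flat in the shaker's recess and let go (horizontal distance between pan and recess below 0.004 m and z of pan in the frame of recess between -0.002 and 0.002 m and angle between pan's own z axis and vertical below 0.04 rad and contact force between the fingers and pan below 0.1 N), for 0.2 s.
2. the sieve is nested squarely in the rim of the seated pan and let go (horizontal distance between pan and recess below 0.004 m and z of pan in the frame of recess between -0.002 and 0.002 m and angle between each of pan, sieve's own z axis and vertical below 0.04 rad and horizontal distance between sieve and pan below 0.004 m and z of sieve in the frame of pan between 0.025 and 0.029 m and contact force between the fingers and sieve below 0.1 N), for 0.2 s.
3. the lid is nested squarely in the rim of the sieve and let go (horizontal distance between pan and recess below 0.004 m and z of pan in the frame of recess between -0.002 and 0.002 m and angle between each of pan, sieve, lid's own z axis and vertical below 0.04 rad and horizontal distance between sieve and pan below 0.004 m and z of sieve in the frame of pan between 0.025 and 0.029 m and horizontal distance between lid and sieve below 0.004 m and z of lid in the frame of sieve between 0.022 and 0.026 m and contact force between the fingers and lid below 0.1 N), for 0.2 s.
At the end, for the whole second after the job is handed in: The pan is in the recess, the sieve in the pan's rim and the lid in the sieve's rim, each within 4 mm of centre of the one below, fully down (height within 2 mm) and level within 0.04 rad, released and at rest (horizontal distance between pan and recess below 0.004 m and z of pan in the frame of recess between -0.002 and 0.002 m and angle between each of pan, sieve, lid's own z axis and vertical below 0.04 rad and horizontal distance between sieve and pan below 0.004 m and z of sieve in the frame of pan between 0.025 and 0.029 m and horizontal distance between lid and sieve below 0.004 m and z of lid in the frame of sieve between 0.022 and 0.026 m and linear speed of each of pan, sieve, lid below 0.02 m/s); the robot touches nothing.
It fails at once if the pan is dropped (falls freely faster than 0.7 m/s, a fall of about 25 mm) (linear speed of pan above 0.7 m/s and contact force between the fingers and pan below 0.1 N).
It fails at once if the sieve is dropped (falls freely faster than 0.7 m/s, a fall of about 25 mm) (linear speed of sieve above 0.7 m/s and contact force between the fingers and sieve below 0.1 N).
It fails at once if the lid is dropped (falls freely faster than 0.7 m/s, a fall of about 25 mm) (linear speed of lid above 0.7 m/s and contact force between the fingers and lid below 0.1 N).
It fails at once if a bystander is moved by more than 30 mm (distance of any of beaker_small, spatula, marker, sample_jar, stopper from where it was at the start of the episode above 0.03 m).
It also fails if it takes over 72 s, if anything falls off the work surface, if the arm or the gripper's body presses on something with over 40 N, if the wrist force passes 120 N, or if a joint passes its speed limit or range.

## Working session

There is one attempt and no reset: what is moved stays moved. The work goes in short steps, each a Python script; the robot and the scene stay as the last script left them, time stands still between calls to the robot, and variables do not carry over. Pictures are saved under pics/ and viewed, at most 13 in all, crops included, and the job is handed in when it is done.

```bash
mkdir -p pics
cat > h.py <<'E'
import numpy as np, cv2
from bench import bot
def cam(im):
    f=240/np.tan(np.radians(im["vfov"])/2)
    K=np.array([[f,0,im["cx"]],[0,f,im["cy"]],[0,0,1.]])
    R=cv2.Rodrigues(np.array(im["rvec"],float))[0]; return K,R,np.array(im["tvec"],float).ravel()
def ray(im,uv,z):
    K,R,t=cam(im); c=-R.T@t
    d=R.T@np.linalg.inv(K)@np.array([uv[0],uv[1],1.]); return c+d*(z-c[2])/d[2]
def proj(im,p):
    K,R,t=cam(im); q=K@(R@np.array(p,float)+t); return q[:2]/q[2]
def save(im,name): cv2.imwrite("pics/"+name,cv2.cvtColor(im["pixels"],cv2.COLOR_RGB2BGR))
E
python3 - <<'E'
from h import *
import pickle
for n in("top","scene","wrist"):
    im=bot.get_image(n); save(im,n+"0.png"); pickle.dump(im,open(n+"0.pkl","wb"))
    K,R,t=cam(im); print(n,K[0,0],-R.T@t, R[2])
s=bot.read_state();print(s["time"],s["tool_pos"],s["eef_rot"],s["gripper_width"])
E
```

```text
top 481.8576349792996 [ 0.46331154 -0.1191764   1.02100071] [ 0.08337482 -0.02760561 -0.99613582]
scene 531.574574303743 [-0.2793317  -0.818983    0.60231825] [ 0.68487159  0.57427619 -0.44850615]
wrist 412.14987143018925 [0.15143486 0.71178431 0.37229766] [ 0.28680147 -0.09585911 -0.95318201]
0.15 [0.22498012 0.68856942 0.24938887] [ 1.57204692e-01  9.87565640e-01 -8.86484889e-04 -8.09166001e-05] 0.9985905000191527
```

View pics/top0.png

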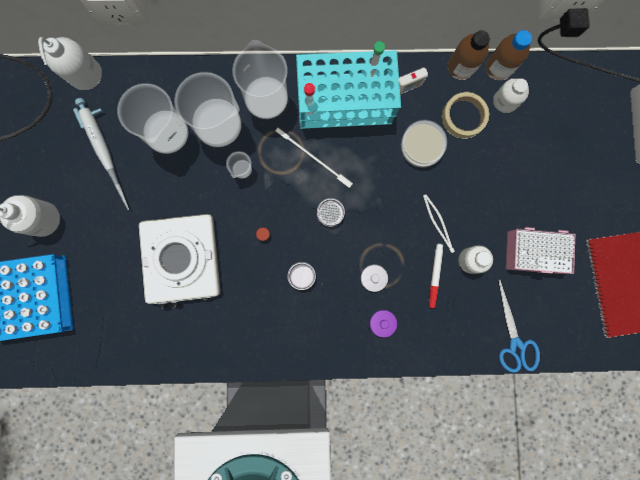

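View pics/scene0.png

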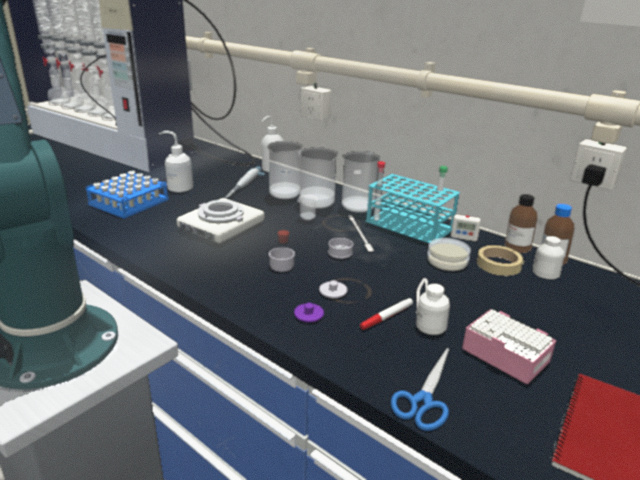

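The pan (plain, bright bottom) is at top (301,277). The sieve (mesh) is at (330,213). There are two lids, white/grey at (374,278) and purple at (383,324). The grey one is the one meant, since the purple look-alike is to be left alone. The shaker recess is at (179,258). I'll confirm these in an enlarged crop with the detections drawn on.

Run:
```python
from h import *
import pickle
im=pickle.load(open("top0.pkl","rb")); px=im["pixels"]
g=cv2.cvtColor(px,cv2.COLOR_RGB2GRAY)
vis=px.copy()
for n,(u,v),zt,r in[("pan",(301,277),.032,24),("sieve",(330,213),.029,24),("lid",(374,278),.010,24)]:
    th,_=cv2.threshold(g[v-r:v+r,u-r:u+r],0,255,cv2.THRESH_OTSU)
    m=(g[v-r:v+r,u-r:u+r]>min(th,75)).astype(np.uint8)
    cs,_=cv2.findContours(m,cv2.RETR_EXTERNAL,cv2.CHAIN_APPROX_NONE)
    c=max(cs,key=cv2.contourArea); e=cv2.fitEllipse(cv2.convexHull(c)); 
    cc=np.array(e[0])+[u-r,v-r]; print(n,th,cc,e[1],ray(im,cc,zt))
    cv2.ellipse(vis,(tuple(map(float,cc)),e[1],e[2]),(255,0,0),1)
# recess: dark disc
u,v=179,258
m=((g[v-30:v+30,u-30:u+30]<140)).astype(np.uint8)
print("shk rough",ray(im,(u,v),.046),ray(im,(u,v),.056))
for n,p in [("stopper",(263,235)),("beaker",(239,165)),("spat end",(350,185)),("jar",(477,260)),("marker",(437,275))]: print(n,ray(im,p,.02))
print([ray(im,(u,v),0) for u,v in[(320,379)]])
save(dict(pixels=cv2.resize(vis[190:350,130:410],None,fx=2.8,fy=2.8,interpolation=cv2.INTER_CUBIC)),"crop1.png")
for q in([1,0,0,0],[0,1,0,0]):
    for p in([.48,.0,.2],[.45,.2,.2],[.45,-.15,.2]): print(q,p,bot.solve_ik(p,q))
```

```text
pan 125.0 [301.1349926  275.55259514] (28.281831741333008, 28.53026008605957) [ 0.47265582 -0.10802619  0.032     ]
sieve 115.0 [330.12222672 211.59492111] (28.12621307373047, 29.214763641357422) [ 0.60375673 -0.17095203  0.029     ]
lid 129.0 [375.00147057 278.31066704] (27.037309646606445, 31.561084747314453) [ 0.46339803 -0.26250656  0.01      ]
shk rough [0.51354592 0.13630472 0.046     ] [0.51303069 0.1336844  0.056     ]
stopper [ 0.55879113 -0.03037651  0.02      ]
beaker [0.70777381 0.01784729 0.02      ]
spat end [ 0.66071724 -0.21484557  0.02      ]
jar [ 0.4964759  -0.47677564  0.02      ]
marker [ 0.46716153 -0.39101611  0.02      ]
[array([ 0.25785832, -0.14231158,  0.        ])]
[1, 0, 0, 0] [0.48, 0.0, 0.2] [-0.68280971  0.47460258  0.79621227  2.21707196 -0.5629007   0.6586439
 -1.05302948]
[1, 0, 0, 0] [0.45, 0.2, 0.2] [-1.0623537   0.47524749  0.74748433  2.19054093 -0.53161953  0.66059714
 -1.50908983]
[1, 0, 0, 0] [0.45, -0.15, 0.2] [-0.52503799  0.59463513  1.08105921  2.23348216 -0.78890757  0.77076889
 -0.4712145 ]
[0, 1, 0, 0] [0.48, 0.0, 0.2] [-0.20684322  0.36675522  0.14305872  2.19898285 -0.09324258  0.58127468
  1.57561149]
[0, 1, 0, 0] [0.45, 0.2, 0.2] [-0.54256435  0.37767395  0.04132255  2.17016092 -0.02721305  0.5942222
  1.08919534]
[0, 1, 0, 0] [0.45, -0.15, 0.2] [-0.0075171   0.37055674  0.29859477  2.21543403 -0.19581069  0.57943027
  2.00715684]
```

View pics/crop1.png

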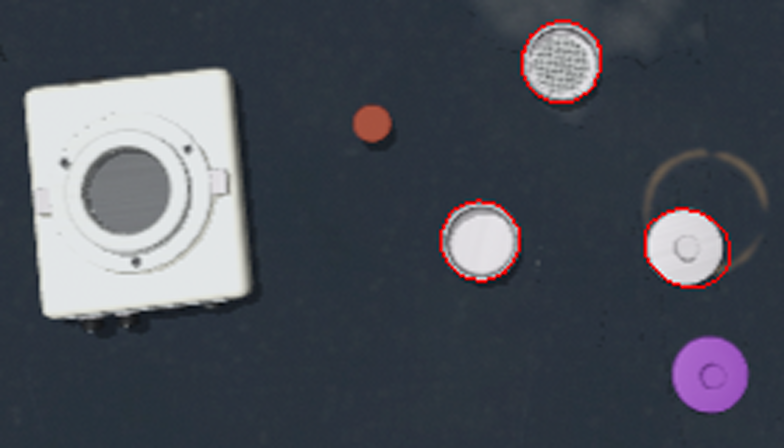

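The crop confirms it: mesh sieve, plain pan and grey lid. I'll refine the positions with the wrist camera.

Run:
```python
from h import *
import pickle
Q=[0,1,0,0]; out=[]
for n,p in(("shk",[.505,.134,.22]),("pan",[.465,-.108,.18])):
    bot.move_pose(p,Q); im=bot.get_image("wrist"); pickle.dump(im,open(n+"1.pkl","wb"))
    s=bot.read_state(); print(s["time"],s["tool_pos"]); out.append(im["pixels"])
    K,R,t=cam(im); print(-R.T@t,R[2])
o=np.hstack([cv2.resize(i,(400,300),interpolation=cv2.INTER_AREA) for i in out])
save(dict(pixels=o),"wr1.png")
```

```text
2.425 [0.50517865 0.13527291 0.22008026]
[0.42774233 0.13404868 0.3431094 ] [ 0.30273517  0.00116528 -0.95307401]
3.45 [ 0.4662541  -0.10612374  0.18024465]
[ 0.38850194 -0.10780891  0.30316569] [ 0.30345042  0.00135159 -0.95284627]
```

View pics/wr1.png

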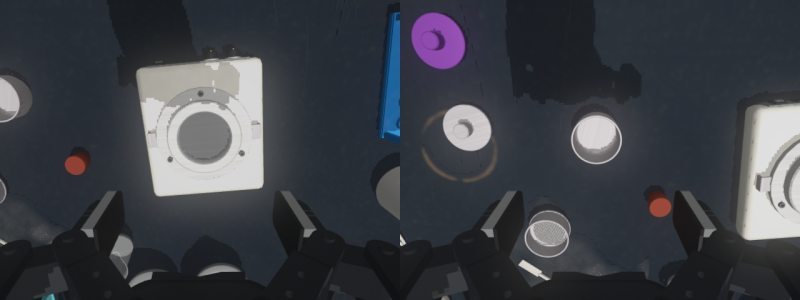

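Left: the shaker recess is at full-res (328,215). Right: the pan rim is at (314,220), the lid at (106,205), the sieve at (238,373) and purple at (62,65). Next I'll fit the circles.

```bash
cat >> h.py <<'E'
def fit(im,uv,r,lo,hi,zs):
    "ellipse on the outline of the blob with grey in lo..hi round uv"
    u,v=uv; g=cv2.cvtColor(im["pixels"],cv2.COLOR_RGB2GRAY)[v-r:v+r,u-r:u+r]
    m=cv2.inRange(g,lo,hi); n,l,s,c=cv2.connectedComponentsWithStats(m)
    k=1+np.argmax(s[1:,4]); 
    p=cv2.findContours((l==k).astype(np.uint8),cv2.RETR_EXTERNAL,cv2.CHAIN_APPROX_NONE)[0][0]
    p=cv2.convexHull(p)+np.array([u-r,v-r])
    w=np.array([ray(im,q[0],zs)[:2] for q in p]).astype(np.float32)
    (x,y),d,_=cv2.fitEllipse(w*1000); return np.array([x,y])/1000,d,p
E
python3 - <<'E'
from h import *
import pickle
A=pickle.load(open("shk1.pkl","rb"));B=pickle.load(open("pan1.pkl","rb"));T=pickle.load(open("top0.pkl","rb"))
def tile(im,uv,r,p,s=260):
    v=im["pixels"].copy()[uv[1]-r:uv[1]+r,uv[0]-r:uv[0]+r]; v=cv2.resize(v,(s,s),interpolation=cv2.INTER_CUBIC)
    cv2.polylines(v,[((p-[uv[0]-r,uv[1]-r]+.5)*s/2/r).astype(np.int32)],True,(255,0,0),1); return v
ts=[]
for n,im,uv,r,lo,hi,z in[("rec",A,(328,215),62,0,150,.046),("pan",B,(314,220),50,90,255,.032),("lid",B,(106,205),50,100,255,.01),
   ("sieve",B,(238,373),50,70,255,.029),("rec top",T,(179,258),24,0,150,.046),("lid top",T,(374,278),20,110,255,.01)]:
    c,d,p=fit(im,uv,r,lo,hi,z); print(n,c.round(4),np.round(d,1)); ts.append(tile(im,uv,r,p))
save(dict(pixels=np.vstack([np.hstack(ts[:3]),np.hstack(ts[3:])])),"fit1.png")
E
```

```text
rec [0.5152 0.1416] [65.1 65.5]
pan [ 0.4696 -0.1097] [56.1 59.3]
lid [ 0.4626 -0.2613] [56.1 56.5]
sieve [ 0.6043 -0.1672] [70.1 86.8]
rec top [0.5147 0.1454] [61.8 62.6]
lid top [ 0.4648 -0.2605] [55.8 57.4]
```

View pics/fit1.png

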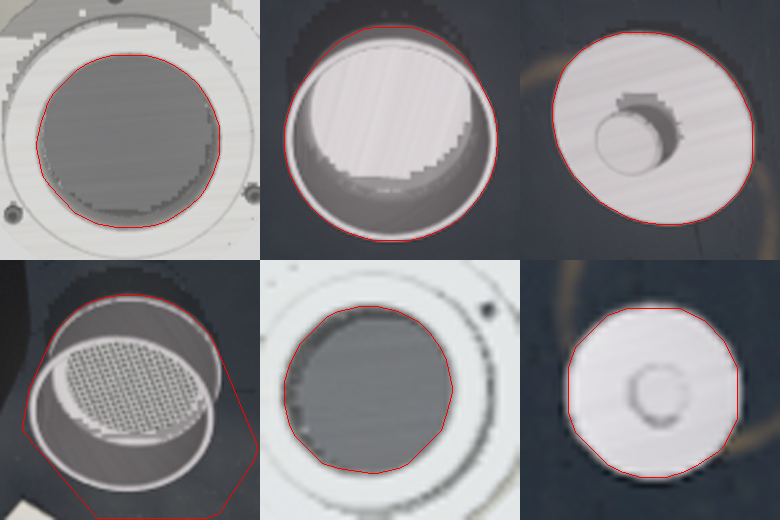

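The recess at z=.056 comes out at about (.513,.142). The pan is at (.4715,-.109), corrected for the near wall inside the outline. The lid is at (.463,-.261), and the sieve outline is bad here, so I'll redo it from closer. Picking the pan now.

```bash
cat >> h.py <<'E'
Q=[0,1,0,0]
def st(tag):
    s=bot.read_state(); print(tag,round(s["time"],2),np.round(s["tool_pos"],4),"w",round(s["gripper_width"]*85,1),"ff",np.round(s["finger_force"],1),"F",np.round(s["force"],1),flush=True); return s
def pick(x,y,z):
    bot.move_pose([x,y,.12],Q); bot.line_to([x,y,z],Q,.12); bot.pause(.2); st("at"); bot.grab(); bot.pause(.2); st("grab")
def place(x,y,z,ztrans):
    p=bot.read_state()["tool_pos"]
    bot.line_to([p[0],p[1],ztrans],Q,.15); st("lift")
    bot.move_pose([x,y,ztrans],Q); bot.line_to([x,y,z+.02],Q,.12); bot.pause(.3); st("pre")
    bot.line_to([x,y,z+.0007],Q,.025); bot.pause(.3); st("down")
E
python3 - <<'E'
from h import *
import pickle
pick(.4715,-.109,.031); place(.513,.142,.046+.031,.17)
im=bot.get_image("scene"); pickle.dump(im,open("s2.pkl","wb"))
px=im["pixels"]; save(dict(pixels=cv2.resize(px[130:290,130:330],None,fx=3,fy=3,interpolation=cv2.INTER_CUBIC)),"s2.png")
E
```

```text
at 4.89 [ 0.472  -0.1091  0.0317] w 85.0 ff 0.0 F [0.2 0.2 0.5]
grab 5.51 [ 0.4716 -0.109   0.0317] w 52.9 ff 62.0 F [ 0.2 -0.2  7.1]
lift 6.58 [ 0.4709 -0.1088  0.1693] w 53.5 ff 63.0 F [ 0.2 -1.  -1.1]
pre 8.64 [0.5133 0.1422 0.0976] w 53.6 ff 63.0 F [ 0.4 -0.5 -0.4]
down 9.87 [0.5127 0.1419 0.0777] w 53.2 ff 63.4 F [-1.9  0.2  3.5]
```

View pics/s2.png

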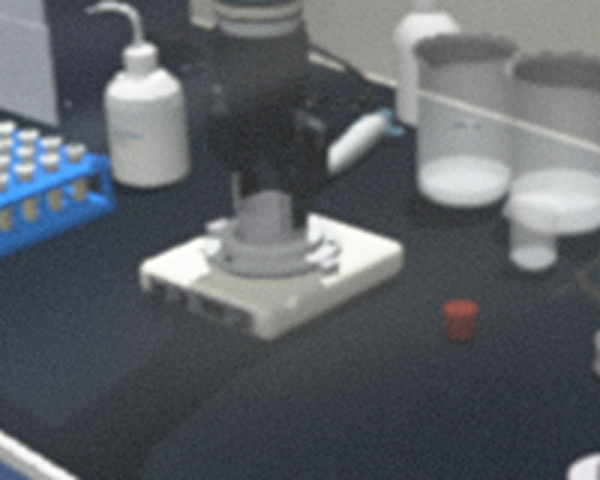

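The pan is in the recess and level at about crop (262,215), with light contact (3.5 N). I'll release it, measure it from above, and measure the sieve on the way.

Run:
```python
from h import *
import pickle
bot.open(); bot.pause(.3); st("open")
bot.line_to([.505,.142,.22],Q,.15); bot.pause(.2); A=bot.get_image("wrist"); pickle.dump(A,open("panseat.pkl","wb")); st("a")
bot.move_pose([.58,-.17,.18],Q); bot.pause(.2); B=bot.get_image("wrist"); pickle.dump(B,open("sieve1.pkl","wb")); st("b")
print("exp pan",proj(A,[.513,.142,.078]),"exp sieve",proj(B,[.6038,-.171,.029]))
def crop(im,p,r=70):
    u,v=map(int,proj(im,p)); return cv2.resize(im["pixels"][v-r:v+r,u-r:u+r],(390,390),interpolation=cv2.INTER_CUBIC)
save(dict(pixels=np.hstack([crop(A,[.513,.142,.078]),crop(B,[.6038,-.171,.029])])),"c3.png")
```

```text
open 10.64 [0.513  0.142  0.0777] w 85.1 ff 0.0 F [ 0.2 -0.6 -0.1]
a 11.99 [0.5046 0.1418 0.2192] w 85.3 ff 0.0 F [-0.2 -0.8  0.3]
b 13.47 [ 0.5803 -0.1683  0.1802] w 84.9 ff 0.0 F [-0.1  0.4 -0.5]
exp pan [319.20117412 233.46451995] exp sieve [314.06720481 248.69941398]
```

View pics/c3.png

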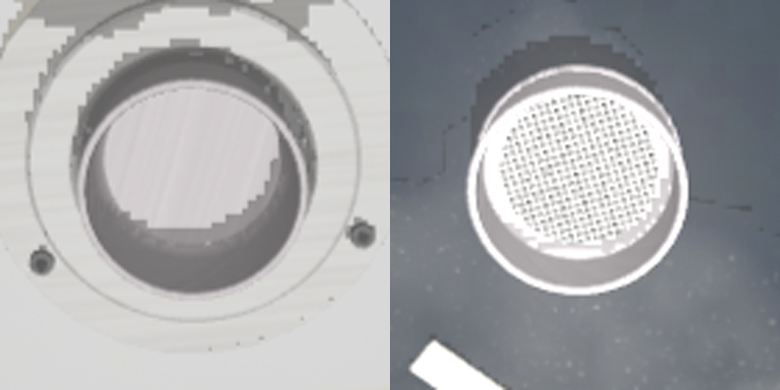

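Left: the pan sits inside the recess ring, with its rim centre at about px (318.6,230.8). Right: the sieve with mesh, its rim centre at about px (311.3,246.2) and the spatula clear of the fingers. I'll cast both rays, then pick and place.

Run:
```python
from h import *
import pickle
A=pickle.load(open("panseat.pkl","rb"));B=pickle.load(open("sieve1.pkl","rb"))
P=ray(A,(318.6,230.8),.078);S=ray(B,(311.3,246.2),.029); print(P,S)
P=(P[:2]+[.513,.142])/2; S=(S[:2]+[.6038,-.171])/2; print(P,S)
assert np.linalg.norm(P-[.513,.142])<.003 and np.linalg.norm(S-[.6038,-.171])<.003
pick(S[0],S[1],.0255); place(P[0],P[1],.073+.0255,.17)
im=bot.get_image("scene")
save(dict(pixels=cv2.resize(im["pixels"][160:250,170:290],None,fx=5,fy=5,interpolation=cv2.INTER_CUBIC)),"s4.png")
```

```text
[0.51111566 0.14159426 0.078     ] [ 0.60192404 -0.17295593  0.029     ]
[0.51205783 0.14179713] [ 0.60286202 -0.17197797]
at 14.97 [ 0.6034 -0.1721  0.0263] w 85.1 ff 0.0 F [-0.   0.3  0.4]
grab 15.57 [ 0.6032 -0.1721  0.0262] w 53.5 ff 63.5 F [0.1 0.7 5.1]
lift 16.68 [ 0.6023 -0.1718  0.169 ] w 53.4 ff 63.1 F [ 0.1  0.2 -1. ]
pre 18.8 [0.5125 0.1419 0.1191] w 53.7 ff 63.2 F [ 0.6  0.3 -1.8]
down 20.02 [0.5118 0.1417 0.0992] w 53.5 ff 63.6 F [-1.3  0.1  1.7]
```

View pics/s4.png

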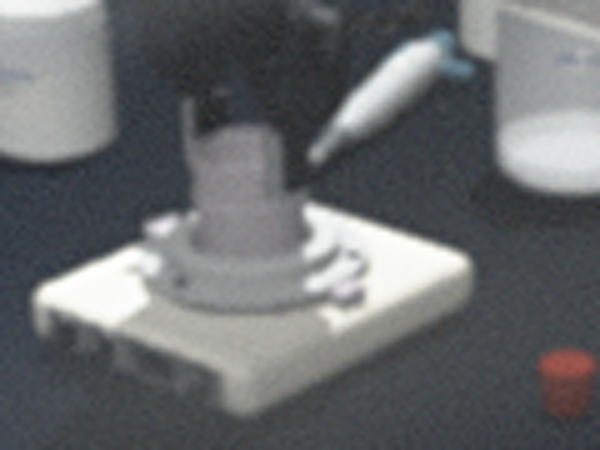

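The sieve is lined up with the pan (left edges flush at crop x≈192), at its seated height with light contact. I'll release it, check from above, then view the lid.

Run:
```python
from h import *
import pickle
bot.open(); bot.pause(.3); st("open")
bot.line_to([.505,.142,.24],Q,.15); bot.pause(.2); A=bot.get_image("wrist"); pickle.dump(A,open("sieveseat.pkl","wb"))
bot.move_pose([.45,-.261,.18],Q); bot.pause(.2); B=bot.get_image("wrist"); pickle.dump(B,open("lid1.pkl","wb")); st("b")
print("sieve exp",proj(A,[.512,.142,.102]))
u,v=map(int,proj(B,[.463,-.261,.01])); c,d,p=fit(B,(u,v),60,110,255,.01); print("lid",c,d)
def crop(im,q,r=75):
    u,v=map(int,proj(im,q)); return cv2.resize(im["pixels"][v-r:v+r,u-r:u+r],(390,390),interpolation=cv2.INTER_CUBIC)
cv2.polylines(B["pixels"],[p.astype(np.int32)],True,(255,0,0),1)
save(dict(pixels=np.hstack([crop(A,[.512,.142,.102]),crop(B,[.463,-.261,.01])])),"c5.png")
```

```text
open 20.8 [0.5121 0.1418 0.0992] w 84.9 ff 0.0 F [ 0.3  0.1 -0.9]
b 23.91 [ 0.4506 -0.2601  0.1801] w 84.6 ff 0.0 F [ 0.3  0.1 -0.5]
sieve exp [319.23917465 233.89190574]
lid [ 0.46462775 -0.25852414] (96.83507537841797, 283.2001647949219)
```

View pics/c5.png

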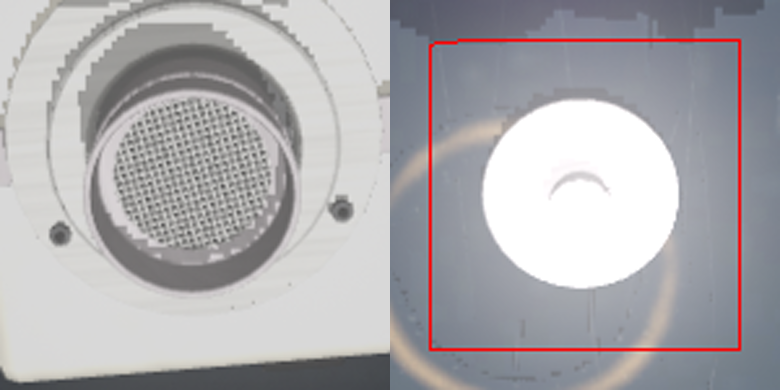

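Left: the sieve is nested squarely, rim centre at crop (192,195), which is the expected point. Right: the lid centre is at crop (191,194), so (.463,-.261) holds. The contour was spoiled by exposure, so I'll refit it at a higher threshold. I'll pick the lid by its knob.

Run:
```python
from h import *
import pickle
B=pickle.load(open("lid1.pkl","rb"))
u,v=map(int,proj(B,[.463,-.261,.01])); c,d,p=fit(B,(u,v),60,225,255,.01); print("lid",c,d)
L=np.array([.463,-.261])
if np.linalg.norm(c-L)<.003 and max(d)<60: L=(c+L)/2
print(L)
pick(L[0],L[1],.031); place(.512,.1418,.097+.031,.20)
im=bot.get_image("scene")
save(dict(pixels=cv2.resize(im["pixels"][150:240,170:290],None,fx=5,fy=5,interpolation=cv2.INTER_CUBIC)),"s6.png")
```

```text
lid [ 0.4624458  -0.26255466] (55.66309356689453, 55.86997604370117)
[ 0.4627229  -0.26177733]
at 25.36 [ 0.4632 -0.262   0.0317] w 85.0 ff 0.0 F [-0.5  0.4 -0.7]
grab 26.22 [ 0.4627 -0.2618  0.0312] w 14.5 ff 58.6 F [0.2 0.6 5.4]
lift 27.49 [ 0.4621 -0.2614  0.1992] w 14.7 ff 58.5 F [-0.4  0.1 -0.2]
pre 29.88 [0.5124 0.1419 0.1486] w 15.0 ff 58.5 F [-0.6  0.3 -1.3]
down 31.11 [0.5121 0.1418 0.1288] w 14.7 ff 58.6 F [-0.5  0.5 -0.1]
```

View pics/s6.png

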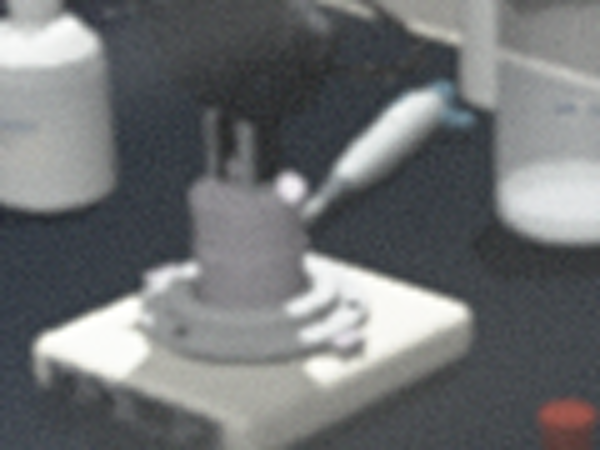

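The lid is level on the stack, but there's no clear contact yet (about 0.6 mm high). I'll lower it 0.8 mm, release, retreat and check.

Run:
```python
from h import *
import pickle
bot.line_to([.512,.1418,.1279],Q,.01); bot.pause(.2); st("down")
bot.open(); bot.pause(.3); st("open")
bot.line_to([.505,.142,.26],Q,.12); bot.pause(.2); A=bot.get_image("wrist"); S=bot.get_image("scene"); st("up")
u,v=map(int,proj(A,[.512,.142,.107])); print("exp",u,v); r=75
a=cv2.resize(A["pixels"][v-r:v+r,u-r:u+r],(390,390),interpolation=cv2.INTER_CUBIC)
c,d,p=fit(A,(u,v),75,110,255,.107); print(c,d)
u,v=map(int,proj(S,[.512,.142,.08])); r=40
b=cv2.resize(S["pixels"][v-r:v+r,u-r:u+r],(390,390),interpolation=cv2.INTER_CUBIC)
save(dict(pixels=np.hstack([a,b])),"c7.png")
```

```text
down 31.61 [0.5122 0.1419 0.1282] w 14.9 ff 59.0 F [-1.   0.3  4.9]
open 32.59 [0.512  0.1418 0.1279] w 84.8 ff 0.0 F [-0.2 -0.9 -0.4]
up 34.14 [0.5048 0.1419 0.2596] w 84.9 ff 0.0 F [0.4 1.2 0.7]
exp 319 226
[0.50848135 0.13953372] (125.63648986816406, 156.85812377929688)
```

View pics/c7.png

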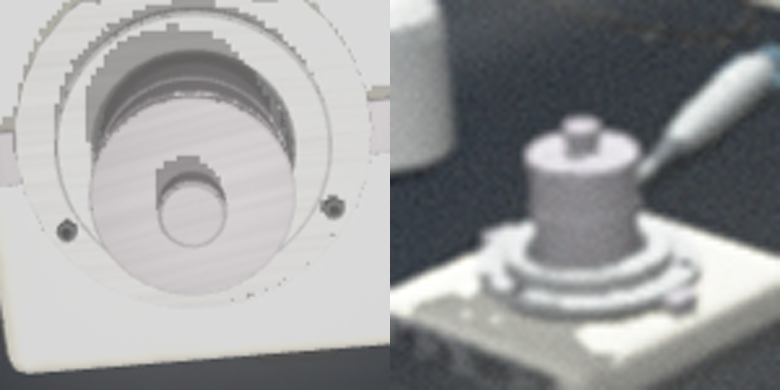

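The stack is straight and closed: the lid centre is at crop (192,195), where expected, and the side view shows it level with no gaps. Handing in.

```bash
python3 -c "
from bench import bot
print(bot.sign_off())"
```

```text
the job is handed in; nothing more can be done
None
```

The pan, sieve and grey lid are stacked in the shaker recess, released, and looked square and level in the last pictures; I handed the job in at about 34 s of the 72 s allowed, and the hand-in returned no verdict.

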